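Fit the coarse grater drum to the cheese grater's drive

TASK

Fit the red-capped grater drum to the drive unit on the cheese counter: take it from the wooden rack, stand its tapered shank in the brass-sleeved socket and let go of it, and only then tap the top of the drum down until the sleeve is fully home and the drum is locked. Leave the green-capped drum where it stands in the rack.

Things in the scene. Friction and masses are not known exactly. Their poses are not given: they have to be found in the camera images.
- red_drum_mid (a point): Drum to fit (sizes in mm), red cap and collar, upright in a rack hole (wood block 90x240x62, collar on top; lift 60 to clear). Point: centre of the studded aluminium drum (dia 44, 55 tall, z up); grip here, any yaw. Flat cap top (dia 40) 33.5 above the point; collar (dia 44) underside 35.5 below; then the shank, 55 long, dia 32 tapering to 16 at the tip, 90.5 below. 0.3 kg.
- green_drum_mid (a point): The other drum, same shape and size, finer studs, green cap and collar, in the rack's other hole, 120 mm from the red one. Point: centre of the drum, half-way up, z up. It stays there.
- nose (a point): Centre of the top rim of the drive's dark steel nose (sizes in mm: dia 68, 18 tall), fixed, 90 above the counter, z up, amid an aluminium housing 200x180x72. Coaxial in it is a brass sleeve, dia 54, with the taper socket: mouth dia 34, narrowing to 18 at 55 below the sleeve's rim, open below. A seated drum's collar rests on the sleeve's rim.
- sleeve (a joint): How far (m) the brass sleeve is driven down into the nose. At 0 its rim is 10 mm above the nose's rim (start 0 to 0.002); at 0.010 it is home, flush, at a hard stop. It slides when pushed with about 13 N (a drum's weight is not enough), has no spring and stays put; home, the drum is locked. When the drum is first let go it must be no more than half-way down.
Mind the look-alikes: they are no part of the job. Leave any blue or purple look-alike of the part that bears red_drum_mid alone.

How it is judged:
By the outcome, as a careful person would: the job done as asked, in the order asked, and still so for the second after the job is handed in, with the robot touching nothing.
It also fails if it takes over 48 s, if anything falls off the work surface, if the arm or the gripper's body presses on something with over 40 N, if the wrist force passes 120 N, or if a joint passes its speed limit or range.

ROBOT

A 6-joint arm with a two-finger parallel gripper is mounted at the origin on the work surface. World frame = base frame: x ahead of the robot, y to its left, z up, the work surface at z = 0. Lengths are in m, angles in degrees, forces in N, time in s.
With the tool pointing down it reaches from about 0.3 to 0.875 m from the base axis. Payload 6.4 kg.
Tool frame: the origin (TCP) lies on the centre line of the jaws, within the pads' length; the fingertips stand tcp_to_tips ahead of it and the grasp point (between the pads) lies 2 mm behind it (tcp_to_tips is the distance from the TCP to the fingertips, in m); z points along the fingers, y is the line along which they close (so a half turn about z gives the same grasp; the last joint's range is limited). The gripper opens to 88 mm and grips with 3 to 60 N. Pads are 18 mm wide; open, the fingers measure 123 mm over their backs; the gripper's body (75 mm by 187 mm) begins 45 mm behind the grasp point.
Start: joints at [58.195, 10.359, 92.074, -0, 77.567, -11.82], TCP at [0.197, 0.54, 0.256] pointing down, gripper open.
Joint ranges: [-171.53, 171.53], [-51.25, 118.39], [17.06, 147.69], [-65.23, 245.23], [0, 150.52], [-178.68, 178.68]. Speed limits (degrees/s): [147.25, 147.25, 172.46, 180, 180, 180].

INTERFACE

Orientations are given as a 3x3 rotation matrix whose columns are the frame's x, y, z axes.
In Python, from rig import * gives the robot as it stands.
- The arm moves only by the tool carry_out, never from a script. Its argument "deltas" is a list that holds one entry, the list of rows, each a list of 7 numbers: the shift along the tool's x, y, z in m, then the turn, a rotation vector about the tool's x, y, z in rad, then the closure in counts, from 0 (fully open) to 255 (shut). A call has 1 to 10 rows; each row shifts and turns the commanded pose from where the row before left it, along the tool's axes as they then stand; what a row does not reach is not made up. A row lasts 1/10 s, in which the tool goes at most 50 mm and 8.59 degrees, less where a joint would pass 70% of its speed; a pose out of reach is approached as far as the arm can. A call is refused whole if a number of a shift passes 0.05 or a number of a turn 0.15, either way. A call with a gripper value outside its range is refused whole. The fingers move at their own pace and stop on an object; "grip_force" is the grip in N (left out, the last holds). Time passes only in rows, so rows that do not move let the fingers close. It gives the time, the measured TCP pose, the force, the opening and the grip force at its end, in the units of the state.
- get_state(): the state, without advancing time (a new reading comes with each control period).
- camera(name): name is "scene" or "top"; returns the picture (420x560x3 uint8, red, green, blue); there is no depth.
- camera_params(name): a dict with "camera_matrix" (3x3 intrinsics, pixels), "world_to_cam" (4x4, takes a point from world to camera coordinates). Camera axes: x right, y down, z forward; pixel columns grow to the right and rows downward; lengths in m; the calibration is good to about 2 mm. A picture is of the moment at which its call begins. camera_params takes no time and is no camera call.
- hand_in(): hands the job in; it is judged then, once.
The state is a dict: "time_s": time; "joint_positions": joint angles; "dq": joint speeds; "joint_torque": joint torques, N m; "position": TCP position; "eef_rot": TCP orientation; "ft_force": force on the tool from outside, world axes, zero at the start; "wrist_torque": the same for the moment, N m; "gripper_width": finger opening in m; "grip_force": force on a finger pad.
Only numpy, scipy, OpenCV 4.12 (cv2) and the standard library are available. Lean on these libraries where they do the work, as an engineer would, in place of code of your own. Each camera call takes 0.05 s, during which the arm holds its last target. There are 200 camera calls.

## Working session

There is one attempt and no reset: what is moved stays moved. The work goes in short steps, Python scripts to look and compute and a tool call to move; the robot and the scene stay as the last step left them, time stands still between calls to the robot, and variables do not carry over. Pictures are saved under pics/ and viewed, at most 10 in all, crops included, and the job is handed in when it is done.

Besides the shell and the picture viewer there is one more tool, called after "Emit:" by a JSON object that holds its "op" and its "data". carry_out: Moves the arm, as the interface text tells. Its arguments: {"type":"object","properties":{"deltas":{"type":"array"},"grip_force":{"type":"number"}},"required":["deltas"]}

```bash
mkdir -p pics; python3 - <<'E'
from rig import *
import cv2,json
for n in("scene","top"):
    cv2.imwrite(f"pics/{n}0.png",camera(n)[:,:,::-1]); p=camera_params(n); print(n,p)
s=get_state(); print(s)
try: print(tcp_to_tips)
except Exception as e: print(e)
E
```

```text
scene {'camera_matrix': array([[465.55611609,   0.        , 291.14396368],
       [  0.        , 465.55611609, 208.42231922],
       [  0.        ,   0.        ,   1.        ]]), 'world_to_cam': array([[ 0.12999021,  0.99134083,  0.01859853, -0.03629361],
       [ 0.69404704, -0.07757943, -0.71573748, -0.2779358 ],
       [-0.70809693,  0.10594712, -0.69812173,  1.56132044],
       [ 0.        ,  0.        ,  0.        ,  1.        ]])}
top {'camera_matrix': array([[406.41779013,   0.        , 281.4411842 ],
       [  0.        , 406.41779013, 203.994312  ],
       [  0.        ,   0.        ,   1.        ]]), 'world_to_cam': array([[-0.02596759, -0.99962514,  0.00867604, -0.02598688],
       [-0.99366492,  0.02486152, -0.109599  ,  0.52575482],
       [ 0.10934221, -0.0114671 , -0.99393802,  1.06418931],
       [ 0.        ,  0.        ,  0.        ,  1.        ]])}
{'time_s': 0.1, 'joint_positions': array([ 5.81954126e+01,  1.03976726e+01,  9.21260103e+01, -7.53736834e-04,
        7.75658271e+01, -1.18220017e+01]), 'dq': array([ 0.0506698 , -0.14620251, -0.33937388,  0.05652276, -0.06833068,
        0.03477549]), 'joint_torque': array([ 6.26425190e-04, -4.34811616e+01, -3.42697012e+01,  7.03742425e-02,
        3.40355700e-02, -6.46835315e-05]), 'position': array([0.19625956, 0.53998981, 0.25489914]), 'eef_rot': array([[-9.39797376e-01,  3.41731227e-01, -8.12421574e-04],
       [ 3.41732055e-01,  9.39796479e-01, -1.33444343e-03],
       [ 3.07489943e-04, -1.53173693e-03, -9.99998780e-01]]), 'ft_force': array([-0.38470569, -0.77236057,  0.08945171]), 'wrist_torque': array([-0.03246411,  0.01556304,  0.00406483]), 'grip_force': 0.0, 'gripper_width': 0.08868616268953164}
0.017
```

View pics/scene0.png

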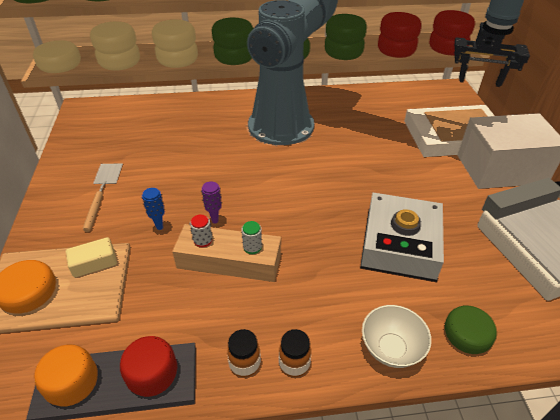

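View pics/top0.png

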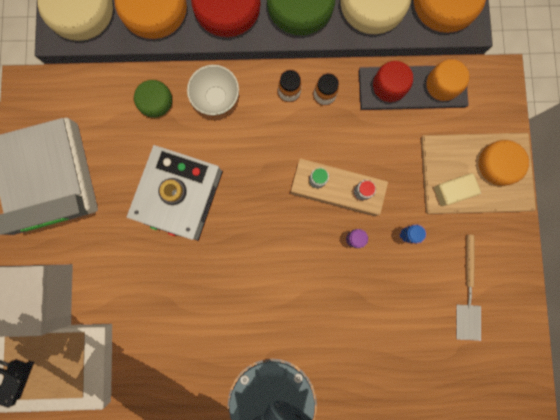

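The scene view shows the red cap at (201,221), green cap at (251,229) and nose at (407,220). In the top view they are at (366,188), (319,177) and (172,190), and the purple and blue look-alikes stand near the rack at (357,238) and (413,234). Next I measure them.

```bash
cat > h.py <<'E'
from rig import *
import numpy as np, cv2
def ray(n,u,v):
    p=camera_params(n);K=p["camera_matrix"];T=p["world_to_cam"];R=T[:3,:3]
    return -R.T@T[:3,3], R.T@np.linalg.solve(K,[u,v,1.])
def onz(n,uv,z):
    c,d=ray(n,*uv);return c+d*(z-c[2])/d[2]
def tri(a,b):
    (c1,d1),(c2,d2)=ray("scene",*a),ray("top",*b)
    s=np.linalg.lstsq(np.c_[d1,-d2],c2-c1,rcond=None)[0]
    p,q=c1+s[0]*d1,c2+s[1]*d2;return (p+q)/2,np.linalg.norm(p-q)
def proj(n,X):
    p=camera_params(n);x=p["camera_matrix"]@(p["world_to_cam"]@np.r_[X,1])[:3];return x[:2]/x[2]
def blob(im,mask,c,r=16):
    m=np.zeros(mask.shape,np.uint8);u,v=c;m[v-r:v+r,u-r:u+r]=mask[v-r:v+r,u-r:u+r]
    k,l,s,ce=cv2.connectedComponentsWithStats(m.astype(np.uint8))
    if k<2:return None
    i=1+np.argmax(s[1:,4]);return ce[i],s[i]
E
python3 - <<'E'
from h import *
ims={n:cv2.imread(f"pics/{n}0.png") for n in("scene","top")}
C={"scene":{"red":(201,221),"green":(251,229),"nose":(407,220)},"top":{"red":(366,188),"green":(319,177),"nose":(172,190)}}
out={}
for n,im in ims.items():
    h=cv2.cvtColor(im,cv2.COLOR_BGR2HSV);H,S,V=h[...,0],h[...,1],h[...,2]
    M={"red":((H<6)|(H>174))&(S>170)&(V>130),"green":(H>45)&(H<90)&(S>120)&(V>90),"nose":(H>12)&(H<30)&(S>90)&(V>60)}
    for k,m in M.items():
        b=blob(im,m.astype(np.uint8),C[n][k],20 if k=="nose" else 14); out[n,k]=b[0]; print(n,k,b[0],b[1], onz(n,b[0],.1 if k=="nose" else .131))
for k in("red","green","nose"): print(k,tri(out["scene",k],out["top",k]))
crops=[cv2.resize(ims[n][c[1]-25:c[1]+25,c[0]-25:c[0]+25],(260,260),interpolation=cv2.INTER_CUBIC) for n in C for c in C[n].values()]
cv2.imwrite("pics/c1.png",np.vstack([np.hstack(crops[:3]),np.hstack(crops[3:])]))
E
```

```text
scene red [199.1        220.41764706] [191 214  17  13 170] [ 0.54701585 -0.24822312  0.131     ]
scene green [250.8045977  227.18390805] [243 221  17  13 174] [ 0.58127465 -0.13332982  0.131     ]
scene nose [406.65333333 218.65333333] [395 209  24  20 375] [0.56574883 0.23994146 0.1       ]
top red [366.76388889 188.03472222] [360 182  14  13 144] [ 0.54783242 -0.24842194  0.131     ]
top green [319.54814815 175.62222222] [313 170  14  12 135] [ 0.58150505 -0.1336793   0.131     ]
top nose [170.39416058 190.11192214] [159 179  24  23 411] [0.55925526 0.24001908 0.1       ]
red (array([ 0.54772928, -0.24819204,  0.13173605]), np.float64(0.00012581928059078772))
green (array([ 0.58147694, -0.13349314,  0.13124644]), np.float64(0.00031918134345421524))
nose (array([0.56029682, 0.24218923, 0.09410839]), np.float64(0.001228672196872077))
```

View pics/c1.png

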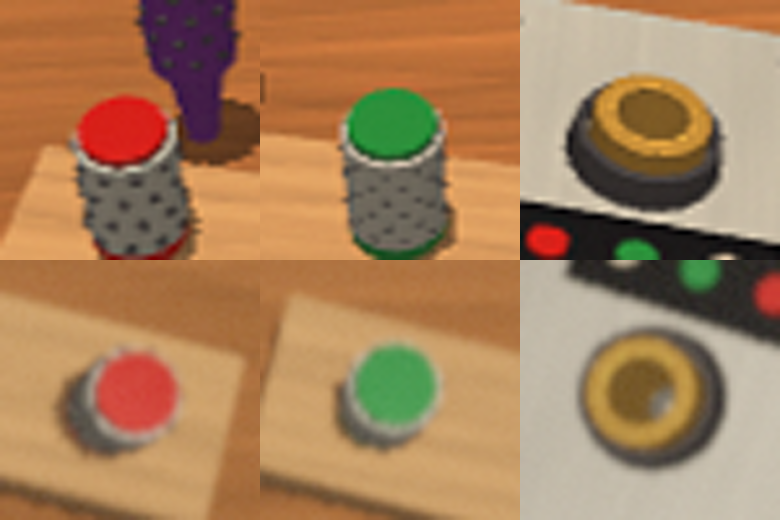

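The crops show both caps cleanly segmented. The brass ring is bright, with a darker mouth and side wall, so I fit the bright rim alone.

```bash
python3 - <<'E'
from h import *
e={}
for n,c in(("scene",(407,218)),("top",(170,190))):
    im=cv2.imread(f"pics/{n}0.png");h=cv2.cvtColor(im,cv2.COLOR_BGR2HSV)
    for vt in(130,150,170):
        m=((h[...,0]>12)&(h[...,0]<30)&(h[...,1]>90)&(h[...,2]>vt)).astype(np.uint8)
        r=18;w=np.zeros_like(m);w[c[1]-r:c[1]+r,c[0]-r:c[0]+r]=m[c[1]-r:c[1]+r,c[0]-r:c[0]+r]
        cs,hi=cv2.findContours(w,cv2.RETR_CCOMP,cv2.CHAIN_APPROX_NONE)
        for k in cs:
            if len(k)>20:
                f=cv2.fitEllipse(k);print(n,vt,np.round(f[0],2),np.round(f[1],1),[onz(n,f[0],z)[:2].round(4) for z in(.1,.098)])
E
```

```text
scene 130 [407.19 216.74] [14.6 21.9] [array([0.5596, 0.2432]), array([0.5577, 0.2442])]
scene 130 [407.07 216.51] [10.  14.5] [array([0.5588, 0.2432]), array([0.557 , 0.2442])]
scene 150 [407.33 216.69] [14.5 21.5] [array([0.5595, 0.2436]), array([0.5576, 0.2446])]
scene 150 [407.22 216.59] [10.6 15.3] [array([0.5591, 0.2435]), array([0.5573, 0.2444])]
scene 170 [407.19 216.59] [14.4 20.7] [array([0.5591, 0.2434]), array([0.5573, 0.2444])]
scene 170 [407.3  216.54] [10.9 15.3] [array([0.559 , 0.2437]), array([0.5571, 0.2447])]
top 130 [169.74 189.82] [20.7 21.2] [array([0.56  , 0.2417]), array([0.5603, 0.2422])]
top 130 [169.92 189.86] [12.3 12.6] [array([0.5599, 0.2412]), array([0.5602, 0.2418])]
top 150 [169.84 189.8 ] [20.  20.2] [array([0.5601, 0.2414]), array([0.5604, 0.2419])]
top 150 [169.81 189.56] [13.1 14.2] [array([0.5607, 0.2415]), array([0.561, 0.242])]
top 170 [169.79 189.86] [18.4 19.3] [array([0.5599, 0.2415]), array([0.5602, 0.2421])]
top 170 [169.78 189.76] [14.  14.9] [array([0.5602, 0.2416]), array([0.5605, 0.2421])]
```

Emit:
{"op": "carry_out", "data": {"deltas": [[[-0.0144, -0.0395, 0, 0, 0, 0, 0], [-0.0144, -0.0395, 0, 0, 0, 0, 0], [-0.0144, -0.0395, 0, 0, 0, 0, 0], [-0.0144, -0.0395, 0, 0, 0, 0, 0], [-0.0144, -0.0395, 0, 0, 0, 0, 0], [-0.0144, -0.0395, 0, 0, 0, 0, 0], [-0.0315, -0.0268, 0, 0, 0, 0, 0], [-0.0315, -0.0268, 0, 0, 0, 0, 0], [-0.0315, -0.0268, 0, 0, 0, 0, 0], [-0.0315, -0.0268, 0, 0, 0, 0, 0]]]}}

```text
time_s: 1.1
position: [0.2787, 0.1429, 0.2558]
eef_rot: [[-0.94, 0.341, 0.001], [0.341, 0.94, 0.0], [-0.001, 0.001, -1.0]]
ft_force: [1.1, 0.2, 0.4]
gripper_width: 0.088
grip_force: 0.0
```

Emit:
{"op": "carry_out", "data": {"deltas": [[[-0.0315, -0.0268, 0, 0, 0, 0, 0], [-0.0315, -0.0268, 0, 0, 0, 0, 0], [-0.0315, -0.0268, 0, 0, 0, 0, 0], [-0.0315, -0.0268, 0, 0, 0, 0, 0], [-0.0315, -0.0268, 0, 0, 0, 0, 0], [-0.0315, -0.0268, 0, 0, 0, 0, 0], [-0.0315, -0.0268, 0, 0, 0, 0, 0], [-0.0315, -0.0268, 0, 0, 0, 0, 0], [0, 0, 0, 0, 0, 0, 0], [0, 0, 0, 0, 0, 0, 0]]]}}

```text
time_s: 2.1
position: [0.4416, -0.1434, 0.2549]
eef_rot: [[-0.939, 0.343, -0.002], [0.343, 0.939, 0.001], [0.002, 0.001, -1.0]]
ft_force: [0.9, -0.4, -0.6]
gripper_width: 0.0879
grip_force: 0.0
```

```bash
cat >> h.py <<'E'
def need(t):
    s=get_state();R=s["eef_rot"];print("t",s["time_s"],"pos",s["position"].round(4),"tool delta",(R.T@(np.array(t)-s["position"])).round(4));print(R.round(3).tolist(),s["joint_positions"].round(1),s["ft_force"].round(2),s["gripper_width"])
E
python3 -c "
from h import *
need([.5475,-.2483,.2])
print(tri((212,186),(357,239)),tri((152,192),(413,234)))"
```

```text
t 2.1 pos [ 0.4416 -0.1434  0.2549] tool delta [-0.1356 -0.0622  0.0545]
[[-0.939, 0.343, -0.002], [0.343, 0.939, 0.001], [0.002, 0.001, -1.0]] [ -32.7   -4.1  107.4    0.    76.9 -102.6] [ 0.89 -0.43 -0.56] 0.08794071215554153
(array([ 0.42417116, -0.21933796,  0.1243294 ]), np.float64(0.0012415542896446305)) (array([ 0.43261577, -0.36008976,  0.12512082]), np.float64(0.005604998973117788))
```

Emit:
{"op": "carry_out", "data": {"deltas": [[[-0.0339, -0.0155, 0, 0, 0, 0, 0], [-0.0339, -0.0155, 0, 0, 0, 0, 0], [-0.0339, -0.0155, 0, 0, 0, 0, 0], [-0.0339, -0.0155, 0, 0, 0, 0, 0], [0, 0, 0.0275, 0, 0, 0, 0], [0, 0, 0.0275, 0, 0, 0, 0], [0, 0, 0, 0, 0, 0, 0], [0, 0, 0, 0, 0, 0, 0], [0, 0, 0, 0, 0, 0, 0]]]}}

```text
time_s: 3.0
position: [0.549, -0.2476, 0.2028]
eef_rot: [[-0.94, 0.341, 0.002], [0.341, 0.94, -0.002], [-0.003, -0.001, -1.0]]
ft_force: [-0.2, -0.1, 0.2]
gripper_width: 0.088
grip_force: 0.0
```

```bash
python3 - <<'E'
from h import *
need([.5475,-.2483,.0955])
a=camera("scene")[:,:,::-1];b=camera("top")[:,:,::-1]
f=lambda im,u,v,r:cv2.resize(im[v-r:v+r,u-r:u+r],(400,400),interpolation=cv2.INTER_CUBIC)
cv2.imwrite("pics/c2.png",np.hstack([f(a,201,205,50),f(b,366,188,50)]))
E
```

```text
t 3.0 pos [ 0.549  -0.2476  0.2028] tool delta [ 0.0014 -0.0011  0.1073]
[[-0.94, 0.341, 0.002], [0.341, 0.94, -0.002], [-0.003, -0.001, -1.0]] [ -35.6   16.5   90.9    0.    72.4 -105.6] [-0.19 -0.08  0.2 ] 0.08803785182887137
```

View pics/c2.png

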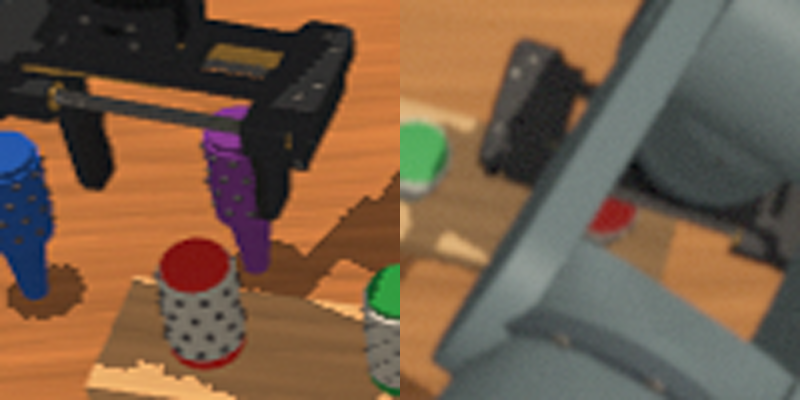

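The gripper straddles the red cap (crop 195,265), with clearance on both sides from the green, purple and blue drums. I descend and grip.

Emit:
{"op": "carry_out", "data": {"deltas": [[[0.0007, -0.0005, 0.03, 0, 0, 0, 0], [0, 0, 0.03, 0, 0, 0, 0], [0, 0, 0.025, 0, 0, 0, 0], [0, 0, 0.015, 0, 0, 0, 0], [0, 0, 0.007, 0, 0, 0, 0], [0, 0, 0, 0, 0, 0, 0], [0, 0, 0, 0, 0, 0, 60], [0, 0, 0, 0, 0, 0, 120], [0, 0, 0, 0, 0, 0, 255], [0, 0, 0, 0, 0, 0, 255]]], "grip_force": 25}}

```text
time_s: 4.1
position: [0.5478, -0.2483, 0.0944]
eef_rot: [[-0.94, 0.342, 0.001], [0.342, 0.94, -0.001], [-0.001, -0.0, -1.0]]
ft_force: [-0.1, 0.1, -0.4]
gripper_width: 0.0582
grip_force: 0.0
```

Emit:
{"op": "carry_out", "data": {"deltas": [[[0, 0, 0, 0, 0, 0, 255], [0, 0, 0, 0, 0, 0, 255], [0, 0, 0, 0, 0, 0, 255], [0, 0, 0, 0, 0, 0, 255], [0, 0, 0, 0, 0, 0, 255]]]}}

```text
time_s: 4.6
position: [0.5475, -0.2483, 0.0939]
eef_rot: [[-0.94, 0.342, 0.0], [0.342, 0.94, -0.0], [-0.0, -0.0, -1.0]]
ft_force: [-1.0, -1.1, 2.9]
gripper_width: 0.0436
grip_force: 25.0
```

Emit:
{"op": "carry_out", "data": {"deltas": [[[0, 0, -0.01, 0, 0, 0, 255], [0, 0, -0.025, 0, 0, 0, 255], [0, 0, -0.03, 0, 0, 0, 255], [0, 0, -0.03, 0, 0, 0, 255], [0, 0, -0.03, 0, 0, 0, 255], [0, 0, -0.025, 0, 0, 0, 255], [0, 0, 0, 0, 0, 0, 255]]]}}

```text
time_s: 5.3
position: [0.5491, -0.249, 0.248]
eef_rot: [[-0.94, 0.342, 0.006], [0.342, 0.94, -0.004], [-0.007, -0.002, -1.0]]
ft_force: [0.8, -0.5, -2.9]
gripper_width: 0.0439
grip_force: 25.0
```

Emit:
{"op": "carry_out", "data": {"deltas": [[[0.006, 0.02, 0, 0, 0, 0, 255], [0.013, 0.0388, 0, 0, 0, 0, 255], [0.013, 0.0388, 0, 0, 0, 0, 255], [0.013, 0.0388, 0, 0, 0, 0, 255], [0.013, 0.0388, 0, 0, 0, 0, 255], [0.013, 0.0388, 0, 0, 0, 0, 255], [0.013, 0.0388, 0, 0, 0, 0, 255], [0.013, 0.0388, 0, 0, 0, 0, 255], [0.013, 0.0388, 0, 0, 0, 0, 255], [0.013, 0.0388, 0, 0, 0, 0, 255]]]}}

```text
time_s: 6.3
position: [0.5567, 0.1426, 0.2415]
eef_rot: [[-0.94, 0.342, -0.003], [0.342, 0.94, 0.0], [0.003, -0.001, -1.0]]
ft_force: [1.3, -1.1, -3.0]
gripper_width: 0.0439
grip_force: 25.0
```

Emit:
{"op": "carry_out", "data": {"deltas": [[[0.013, 0.0388, 0, 0, 0, 0, 255], [0.013, 0.0388, 0, 0, 0, 0, 255], [0.007, 0.019, 0, 0, 0, 0, 255], [0, 0, 0, 0, 0, 0, 255], [0, 0, 0, 0, 0, 0, 255], [0, 0, 0, 0, 0, 0, 255]]]}}

```text
time_s: 6.9
position: [0.5597, 0.2418, 0.2426]
eef_rot: [[-0.939, 0.343, -0.002], [0.343, 0.939, -0.001], [0.001, -0.001, -1.0]]
ft_force: [0.3, 0.6, -2.6]
gripper_width: 0.0442
grip_force: 25.0
```

```bash
python3 - <<'E'
from h import *
need([.560,.2422,.2])
a=camera("scene")[:,:,::-1];b=camera("top")[:,:,::-1]
cv2.imwrite("pics/s3.png",a)
f=lambda im,u,v,r:cv2.resize(im[v-r:v+r,u-r:u+r],(400,400),interpolation=cv2.INTER_CUBIC)
cv2.imwrite("pics/c3.png",np.hstack([f(a,407,190,50),f(b,170,190,50)]))
E
```

```text
t 6.9 pos [0.5597 0.2418 0.2426] tool delta [-0.0003  0.0005  0.0426]
[[-0.939, 0.343, -0.002], [0.343, 0.939, -0.001], [0.001, -0.001, -1.0]] [ 12.2  15.4  87.5  -0.   77.1 -57.7] [ 0.26  0.6  -2.56] 0.04423159348781122
```

View pics/c3.png

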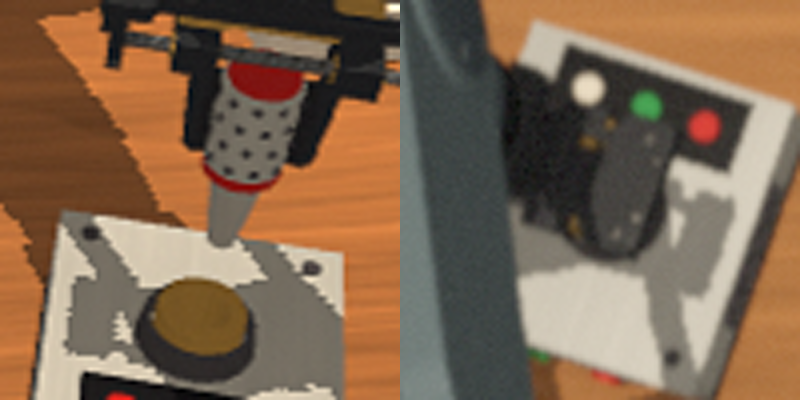

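```bash
python3 - <<'E'
from h import *
s=get_state();p=s["position"]
for dz in(.037,.0035,-.032,-.087): print(dz,((proj("scene",p+[0,0,dz])-[357,140])*4).round(1))
im=cv2.imread("pics/s3.png");h=cv2.cvtColor(im,cv2.COLOR_BGR2HSV)
m=(((h[...,0]<6)|(h[...,0]>174))&(h[...,1]>170)&(h[...,2]>70)).astype(np.uint8);m[:150]=0
m=m[:200,400:440] if 0 else m
k,l,st,c=cv2.connectedComponentsWithStats(m)
for a,b in zip(st[1:],c[1:]):
    if a[4]>15: print(a,((b-[357,140])*4).round(1))
E
```

```text
0.037 [263.3  70.4]
0.0035 [250.  118.9]
-0.032 [236.7 168. ]
-0.087 [217.1 239.5]
[414 156  18   9 127] [263.1  79.8]
[408 181  18   7  34] [233.9 181.4]
[383 238   9   7  51] [119.5 403.6]
[ 120  336   57   61 2666] [-835.2  903.6]
```

The held drum is vertical and aligned: the tip is seen at about (222,240) against a predicted (217,240). I lower it in stages.

Emit:
{"op": "carry_out", "data": {"deltas": [[[-0.0003, 0.0005, 0.025, 0, 0, 0, 255], [0, 0, 0.025, 0, 0, 0, 255], [0, 0, 0.02, 0, 0, 0, 255], [0, 0, 0.01, 0, 0, 0, 255], [0, 0, 0.006, 0, 0, 0, 255], [0, 0, 0, 0, 0, 0, 255], [0, 0, 0, 0, 0, 0, 255]]]}}

```text
time_s: 7.7
position: [0.5612, 0.2433, 0.1588]
eef_rot: [[-0.94, 0.342, 0.002], [0.342, 0.94, 0.0], [-0.001, 0.001, -1.0]]
ft_force: [-0.4, 0.6, -4.6]
gripper_width: 0.0438
grip_force: 25.0
```

Emit:
{"op": "carry_out", "data": {"deltas": [[[0, 0, 0.005, 0, 0, 0, 255], [0, 0, 0.005, 0, 0, 0, 255], [0, 0, 0.005, 0, 0, 0, 255], [0, 0, 0, 0, 0, 0, 255], [0, 0, 0, 0, 0, 0, 255]]]}}

```text
time_s: 8.2
position: [0.5603, 0.2433, 0.1424]
eef_rot: [[-0.94, 0.342, -0.001], [0.342, 0.94, -0.0], [0.0, -0.0, -1.0]]
ft_force: [0.3, -0.3, -3.1]
gripper_width: 0.0439
grip_force: 25.0
```

```bash
python3 -c "
from h import *
need([.560,.2422,.1345])"
```

```text
t 8.2 pos [0.5603 0.2433 0.1424] tool delta [-0.0001 -0.0011  0.0079]
[[-0.94, 0.342, -0.001], [0.342, 0.94, -0.0], [0.0, -0.0, -1.0]] [ 12.4  21.7  91.8  -0.   66.5 -57.7] [ 0.28 -0.3  -3.13] 0.043907348566015976
```

Emit:
{"op": "carry_out", "data": {"deltas": [[[0, -0.0005, 0.002, 0, 0, 0, 255], [0, 0, 0.002, 0, 0, 0, 255], [0, 0, 0.0015, 0, 0, 0, 255], [0, 0, 0, 0, 0, 0, 255], [0, 0, 0, 0, 0, 0, 255]]]}}

```text
time_s: 8.7
position: [0.5603, 0.2428, 0.1372]
eef_rot: [[-0.94, 0.342, -0.0], [0.342, 0.94, -0.0], [0.0, -0.0, -1.0]]
ft_force: [0.5, 0.1, -3.3]
gripper_width: 0.044
grip_force: 25.0
```

Emit:
{"op": "carry_out", "data": {"deltas": [[[0, 0, 0.0015, 0, 0, 0, 255], [0, 0, 0, 0, 0, 0, 255]]]}}

```text
time_s: 8.9
position: [0.5602, 0.2428, 0.1355]
eef_rot: [[-0.94, 0.342, -0.0], [0.342, 0.94, -0.0], [0.0, -0.0, -1.0]]
ft_force: [-0.6, 0.2, -3.6]
gripper_width: 0.0438
grip_force: 25.0
```

Emit:
{"op": "carry_out", "data": {"deltas": [[[0, 0, 0.0015, 0, 0, 0, 255], [0, 0, 0, 0, 0, 0, 255], [0, 0, 0, 0, 0, 0, 90], [0, 0, 0, 0, 0, 0, 0], [0, 0, 0, 0, 0, 0, 0], [0, 0, 0, 0, 0, 0, 0], [0, 0, 0, 0, 0, 0, 0]]]}}

```text
time_s: 9.6
position: [0.5605, 0.2429, 0.1345]
eef_rot: [[-0.94, 0.342, 0.0], [0.342, 0.94, 0.0], [-0.0, 0.0, -1.0]]
ft_force: [0.2, -1.0, 0.6]
gripper_width: 0.0818
grip_force: 0.0
```

```bash
python3 -c "
from h import *
need([.560,.2422,.26])"
```

```text
t 9.6 pos [0.5605 0.2429 0.1345] tool delta [ 0.0002 -0.0008 -0.1255]
[[-0.94, 0.342, 0.0], [0.342, 0.94, 0.0], [-0.0, 0.0, -1.0]] [ 12.3  22.2  92.1  -0.   65.6 -57.7] [ 0.18 -1.03  0.58] 0.08183964660140695
```

Emit:
{"op": "carry_out", "data": {"deltas": [[[0, 0, -0.015, 0, 0, 0, 0], [0, 0, -0.03, 0, 0, 0, 0], [0, 0, -0.03, 0, 0, 0, 0], [0, 0, -0.02, 0, 0, 0, 0], [0, 0, 0, 0, 0, 0, 255], [0, 0, 0, 0, 0, 0, 255], [0, 0, 0, 0, 0, 0, 255], [0, 0, 0, 0, 0, 0, 255], [0, 0, 0, 0, 0, 0, 255], [0, 0, 0, 0, 0, 0, 255]]]}}

```text
time_s: 10.6
position: [0.56, 0.2428, 0.2284]
eef_rot: [[-0.94, 0.342, -0.001], [0.342, 0.94, -0.0], [0.001, -0.001, -1.0]]
ft_force: [-0.2, 0.2, 0.1]
gripper_width: 0.0421
grip_force: 0.0
```

```bash
cat > look.py <<'E'
import sys
from h import *
need([.560,.2422,.186])
a=camera("scene")[:,:,::-1];cv2.imwrite("pics/raw_"+sys.argv[1],a)
f=lambda im,u,v,r:cv2.resize(im[v-r:v+r,u-r:u+r],(500,500),interpolation=cv2.INTER_CUBIC)
cv2.imwrite("pics/"+sys.argv[1],f(a,407,190,50))
h=cv2.cvtColor(a,cv2.COLOR_BGR2HSV)
m=(((h[...,0]<6)|(h[...,0]>174))&(h[...,1]>170)&(h[...,2]>70)).astype(np.uint8)
k,l,st,c=cv2.connectedComponentsWithStats(m)
for x,b in zip(st[1:],c[1:]):
    if x[4]>15 and 380<b[0]<440 and b[1]<230: print(x,b.round(2))
for z in(.169,.167,.159): print(z,proj("scene",[.5602,.2425,z]).round(2))
E
python3 look.py c4.png
```

```text
t 10.6 pos [0.56   0.2428 0.2284] tool delta [-0.0002 -0.0005  0.0424]
[[-0.94, 0.342, -0.001], [0.342, 0.94, -0.0], [0.001, -0.001, -1.0]] [ 12.3  16.2  88.2  -0.   75.6 -57.7] [-0.2   0.22  0.08] 0.042093158276693375
[378  22  27  35 481] [388.5   43.32]
[405 191  17  12 163] [412.96 196.49]
[399 216  16   7  30] [406.5  220.57]
0.169 [412.73 195.87]
0.167 [412.56 196.51]
0.159 [411.87 199.04]
```

View pics/c4.png

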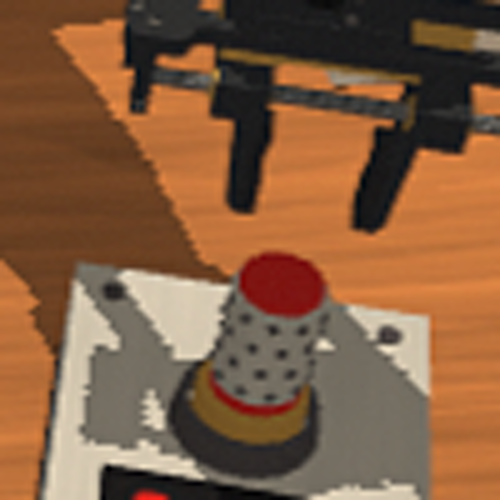

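The drum is seated upright on the raised brass sleeve, with its cap at (413,196.5). That matches a cap height of about 0.167–0.169. I close the fingers fully and tap.

Emit:
{"op": "carry_out", "data": {"deltas": [[[0, -0.0004, 0, 0, 0, 0, 255], [0, 0, 0, 0, 0, 0, 255], [0, 0, 0, 0, 0, 0, 255], [0, 0, 0, 0, 0, 0, 255], [0, 0, 0, 0, 0, 0, 255], [0, 0, 0.015, 0, 0, 0, 255], [0, 0, 0.013, 0, 0, 0, 255], [0, 0, 0.01, 0, 0, 0, 255], [0, 0, 0, 0, 0, 0, 255], [0, 0, 0, 0, 0, 0, 255]]]}}

```text
time_s: 11.65
position: [0.5599, 0.2424, 0.1905]
eef_rot: [[-0.94, 0.342, -0.001], [0.342, 0.94, -0.0], [0.001, -0.001, -1.0]]
ft_force: [-0.4, 1.1, 0.4]
gripper_width: 0.0003
grip_force: 0.0
```

Emit:
{"op": "carry_out", "data": {"deltas": [[[0, 0, 0.002, 0, 0, 0, 255], [0, 0, 0.002, 0, 0, 0, 255], [0, 0, 0.002, 0, 0, 0, 255], [0, 0, 0.002, 0, 0, 0, 255], [0, 0, 0, 0, 0, 0, 255], [0, 0, 0, 0, 0, 0, 255]]]}}

```text
time_s: 12.25
position: [0.5606, 0.2426, 0.1845]
eef_rot: [[-0.94, 0.342, 0.001], [0.342, 0.94, 0.0], [-0.001, 0.001, -1.0]]
ft_force: [-2.0, -1.0, 5.5]
gripper_width: 0.0004
grip_force: 2.8
```

Emit:
{"op": "carry_out", "data": {"deltas": [[[0, 0, 0.002, 0, 0, 0, 255], [0, 0, 0.002, 0, 0, 0, 255], [0, 0, 0.002, 0, 0, 0, 255], [0, 0, 0, 0, 0, 0, 255], [0, 0, 0, 0, 0, 0, 255]]]}}

```text
time_s: 12.75
position: [0.5607, 0.2426, 0.1788]
eef_rot: [[-0.94, 0.342, 0.002], [0.342, 0.94, 0.0], [-0.001, 0.001, -1.0]]
ft_force: [-2.3, -0.6, 7.4]
gripper_width: 0.0004
grip_force: 3.5
```

Emit:
{"op": "carry_out", "data": {"deltas": [[[0, 0, 0.002, 0, 0, 0, 255], [0, 0, 0.002, 0, 0, 0, 255], [0, 0, 0, 0, 0, 0, 255], [0, 0, 0, 0, 0, 0, 255]]]}}

```text
time_s: 13.15
position: [0.5611, 0.2427, 0.1764]
eef_rot: [[-0.94, 0.342, 0.003], [0.342, 0.94, 0.0], [-0.003, 0.001, -1.0]]
ft_force: [-5.0, -1.4, 15.0]
gripper_width: 0.0007
grip_force: 7.5
```

Emit:
{"op": "carry_out", "data": {"deltas": [[[0, 0, 0.002, 0, 0, 0, 255], [0, 0, 0, 0, 0, 0, 255], [0, 0, 0, 0, 0, 0, 255]]]}}

```text
time_s: 13.45
position: [0.5618, 0.2429, 0.1764]
eef_rot: [[-0.94, 0.341, 0.005], [0.341, 0.94, 0.001], [-0.005, 0.003, -1.0]]
ft_force: [-8.2, -2.0, 24.4]
gripper_width: 0.0002
grip_force: 12.3
```

Emit:
{"op": "carry_out", "data": {"deltas": [[[0, 0, 0.003, 0, 0, 0, 255], [0, 0, 0, 0, 0, 0, 255], [0, 0, 0, 0, 0, 0, 255]]]}}

```text
time_s: 13.75
position: [0.5627, 0.2432, 0.1764]
eef_rot: [[-0.94, 0.341, 0.008], [0.341, 0.94, 0.001], [-0.007, 0.004, -1.0]]
ft_force: [-13.2, -3.1, 39.7]
gripper_width: 0.0002
grip_force: 19.4
```

The drum no longer moves down as the force rises (15 N to 40 N with z fixed at 0.1764), so it is at the hard stop. I retract and check.

Emit:
{"op": "carry_out", "data": {"deltas": [[[0, 0, -0.006, 0, 0, 0, 255], [0, 0, -0.006, 0, 0, 0, 255], [0, 0, -0.02, 0, 0, 0, 255], [0, 0, -0.03, 0, 0, 0, 255], [0, 0, -0.02, 0, 0, 0, 255], [0, 0, 0, 0, 0, 0, 255], [0, 0, 0, 0, 0, 0, 255]]]}}

```text
time_s: 14.45
position: [0.56, 0.2424, 0.2495]
eef_rot: [[-0.94, 0.342, -0.0], [0.342, 0.94, -0.0], [0.0, -0.0, -1.0]]
ft_force: [1.1, 0.2, -0.6]
gripper_width: 0.0006
grip_force: 0.0
```

```bash
python3 look.py c5.png
```

```text
t 14.45 pos [0.56   0.2424 0.2495] tool delta [-0.0001 -0.0002  0.0635]
[[-0.94, 0.342, -0.0], [0.342, 0.94, -0.0], [0.0, -0.0, -1.0]] [ 12.3  15.1  87.1  -0.   77.8 -57.7] [ 1.06  0.24 -0.57] 0.0005867686880645048
[378  15  34  42 762] [391.57  41.14]
[404 194  17  12 162] [412.19 199.54]
[399 220  16   6  27] [406.26 223.63]
0.169 [412.73 195.87]
0.167 [412.56 196.51]
0.159 [411.87 199.04]
```

View pics/c5.png

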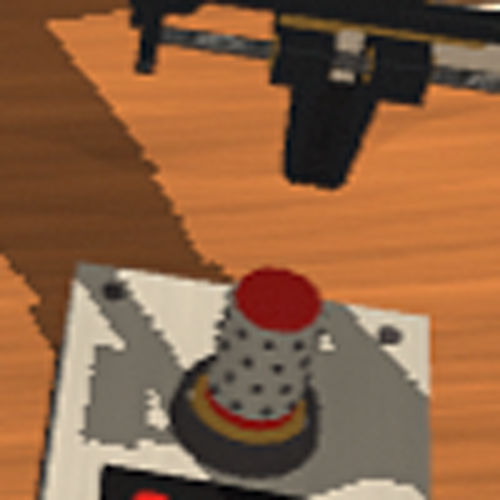

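View pics/raw_c5.png

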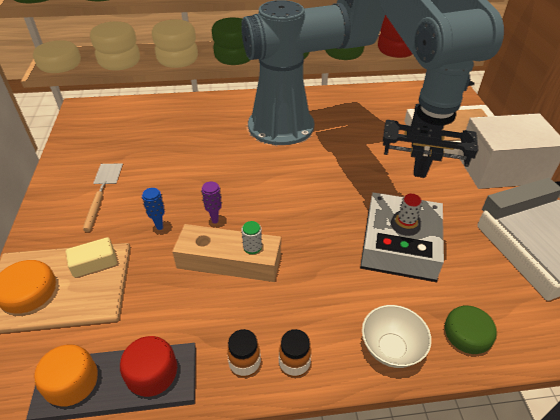

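The sleeve is flush with the dark nose and the cap has dropped to (412,199.5), which matches home. The green drum at (251,237) and the look-alikes haven't moved, and the gripper is clear. I hand in.

```bash
python3 -c "
from rig import *
print(hand_in())"
```

```text
the job is handed in; nothing more can be done
None
```

The red-capped drum is in the drive socket: I let go of it with the sleeve still up, then tapped it down to the hard stop, left the green drum untouched in the rack, and handed in at about 14.5 s (no verdict was returned).

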